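Pack the tasting cup mouth-down

ROBOT

A 6-joint arm with a two-finger parallel gripper is mounted at the origin on the work surface. World frame = base frame: x ahead of the robot, y to its left, z up, the work surface at z = 0. Lengths are in m, angles in rad, forces in N, time in s.
With the tool pointing down it reaches from about 0.3 to 1 m from the base axis. Payload 5.1 kg.
Tool frame: the origin (TCP) lies midway between the tips of the shut fingers; the grasp point (between the pads) lies 19 mm behind it; z points along the fingers, y is the line along which they close (so a half turn about z gives the same grasp; the last joint's range is limited). The gripper opens to 95 mm and grips with 3 to 60 N. Pads are 20 mm wide; open, the fingers measure 119 mm over their backs; the gripper's body (75 mm by 180 mm) begins 59 mm behind the grasp point.
Start: joints at [1.166, 0.124, 1.65, -0, 1.367, -0.083], TCP at [0.206, 0.617, 0.215] pointing down, gripper open.
Joint ranges: [-2.61, 2.61], [-1.02, 2.33], [0.03, 2.71], [-1.35, 4.49], [0.32, 2.68], [-2.91, 2.91]. Speed limits (rad/s): [2.57, 2.57, 3.14, 3.14, 3.14, 3.14].

INTERFACE

Orientations are given as a unit quaternion [x, y, z, w].
In Python, from rig import robot, camera gives the robot as it stands.
- The arm moves only by the tool play_rows, never from a script. Its argument "commands" is a list of rows, each a list of 7 numbers: the finger opening in cm, from 0 to 9.51, then the shift along the world's x, y, z in cm, then the turn, a rotation vector about the world's x, y, z in rad. In form: [[jaw, x, y, z, ax, ay, az], ...]. A call has 1 to 8 rows; each row shifts and turns the commanded pose from where the row before left it; what a row does not reach is not made up. A row lasts 1/12 s, in which the tool goes at most 41.7 mm and 7.16 degrees, less where a joint would pass 70% of its speed; a pose out of reach is approached as far as the arm can. A call is refused whole if a number of a shift passes 4.17 or a number of a turn 0.125, either way. A call with a gripper value outside its range is refused whole. The fingers move at their own pace and stop on an object; "squeeze" is the grip in N (left out, the last holds). Time passes only in rows, so rows that do not move let the fingers close. It gives the time, the measured TCP pose, the force, the opening and the grip force at its end, in the units of the state.
- robot.read_state(): the state, without advancing time (a new reading comes with each control period).
- camera(name): name is "scene" or "side" or "wrist"; returns a dict with "color" (480x640x3 uint8, blue, green, red), "depth" (480x640 float32, m along the optical axis (not along the pixel's ray), 0 where there is no reading), "fov_y" (degrees; the focal length in pixels is half the picture's height over the tangent of half this angle, whatever the lens; pixels are square), "cx", "cy" (the principal point, pixels), "pose" (4x4, takes a point from camera to world coordinates). Camera axes: x right, y down, z forward; pixel columns grow to the right and rows downward; lengths in m; the calibration is good to about 2 mm. A picture is of the moment at which its call begins.
- robot.hand_in(): hands the job in; it is judged then, once.
The state is a dict: "clock": time; "q": joint angles; "qvel": joint speeds; "effort": joint torques, N m; "ee_pos": TCP position; "tcp_rot": TCP orientation; "ft_force": force on the tool from outside, world axes, zero at the start; "torque": the same for the moment, N m; "grip_width": finger opening in m; "grip_force": force on a finger pad.
Only numpy, scipy, OpenCV 4.12 (cv2) and the standard library are available. Lean on these libraries where they do the work, as an engineer would, in place of code of your own. Each camera call takes 0.05 s, during which the arm holds its last target. There are 200 camera calls.

TASK

One square porcelain cup stands mouth-up on the desk. Turn it over and set it gently, mouth down, fully home in the pocket of the empty wooden cradle, just like the cup already packed in the other cradle. Do not drop it, and leave the packed cup and the other things on the desk where they are.

Things in the scene. Friction and masses are not known exactly. Their poses are not given: they have to be found in the camera images.
- cup: The loose cup: white porcelain, square outside, 50 x 50 mm and 60 mm tall, walls and floor 5 mm thick, open at the top, 0.15 kg nominal. It starts standing on its closed base, mouth up. Origin at the centre of the underside of its base; z runs from the base to the open mouth; x and y are square to its four flat sides. It can be gripped on two facing sides (50 mm) and lies stably on any side.
- cup_mouth (a point): Centre of the open mouth of the loose cup, in the plane of its rim, 60 mm along the cup's z from the origin.
- cradle: The empty cradle: fixed wooden block 100 x 100 mm, 22 mm tall, with one square pocket in the middle of its top, 56 x 56 mm, 10 mm deep, sides parallel to the block's. Origin at the centre of its underside on the desk, z up. It may stand on either side of, and is the same shape as, the full cradle.
- pocket (a point): Centre of the floor of the empty cradle's pocket, 12 mm above the desk; axes as the cradle's.
- cradle_full: The other cradle, the same fixed block, whose pocket already holds the packed cup.
- packed_cup: A cup like the loose one, already standing mouth-down in the full cradle, its top 72 mm above the desk. Origin at the centre of its rim (its lowest face), z up. Leave alone.
- teacup: Round white teacup, 72 mm across the rim, 45 mm tall, origin at its underside. Leave alone.
- carton: Small yellow carton 50 x 36 x 30 mm tall, origin at its underside. Leave alone.
- jar: Blue ceramic jar with wooden lid, 60 mm across, 70 mm tall, origin at its underside. Leave alone.
- torch: Small yellow pen torch lying on the desk, about 100 mm long, 18 mm thick, origin at its underside. Leave alone.
Things that resemble listed ones, but are neither listed nor needed, are in the scene too. Leave any black look-alike of the cup alone.

How it is judged:
At the end, for the whole second after the job is handed in: The loose cup stands mouth-down, within 0.08 rad of exactly upside down, its rim on the floor of the empty cradle's pocket (within 3 mm in height, 6 mm sideways), let go and at rest (angle between cup's own z axis and vertical above 3.06 rad and z of cup_mouth in the frame of pocket between -0.003 and 0.003 m and horizontal distance between cup_mouth and pocket below 0.006 m and linear speed of cup below 0.02 m/s and angular speed of cup below 0.1 rad/s); the robot touches nothing.
It fails at once if the loose cup is dropped (it moves faster than 0.6 m/s while the fingers do not touch it, a free fall of about 2 cm) (contact force between the fingers and cup below 0.05 N and linear speed of cup above 0.6 m/s).
It fails at once if the loose cup is banged on a cradle or on the desk (contact over 60 N) (contact force between cup and cradle above 60 N or contact force between cup and cradle_full above 60 N or contact force between cup and table above 60 N).
It fails at once if the packed cup is moved by more than 10 mm (distance of packed_cup from where it was at the start of the episode above 0.01 m).
It fails at once if the teacup, carton, jar or torch is moved by more than 30 mm (distance of any of teacup, carton, jar, torch from where it was at the start of the episode above 0.03 m).
It also fails if it takes over 72 s, if anything falls off the work surface, if the arm or the gripper's body presses on something with over 40 N, if the wrist force passes 120 N, or if a joint passes its speed limit or range.

## Working session

There is one attempt and no reset: what is moved stays moved. The work goes in short steps, Python scripts to look and compute and a tool call to move; the robot and the scene stay as the last step left them, time stands still between calls to the robot, and variables do not carry over. Pictures are saved under pics/ and viewed, at most 10 in all, crops included, and the job is handed in when it is done.

Besides the shell and the picture viewer there is one more tool, called after "Emit:" as name(argument=value, ...), one argument or row to a line, values as JSON. play_rows: Moves the arm, as the interface text tells. Its arguments: {"type":"object","properties":{"commands":{"type":"array","items":{"type":"array","items":{"type":"number"}}},"squeeze":{"type":"number"}},"required":["commands"]}

```bash
mkdir -p pics; cat > h.py <<'E'
import numpy as np, cv2
from rig import robot, camera
def f(c): return 240/np.tan(np.radians(c["fov_y"]/2))
def pts(c):
    v,u=np.mgrid[0:480,0:640]; d=c["depth"]; k=f(c)
    P=np.stack([(u-c["cx"])/k*d,(v-c["cy"])/k*d,d],-1)
    T=np.array(c["pose"]); return P@T[:3,:3].T+T[:3,3]
def ray(c,u,v,z):
    T=np.array(c["pose"]); r=T[:3,:3]@np.array([(u-c["cx"])/f(c),(v-c["cy"])/f(c),1]); o=T[:3,3]
    return o+r*(z-o[2])/r[2]
E
python3 - <<'E'
from h import *
for n in("scene","side"):
    c=camera(n); cv2.imwrite(f"pics/{n}0.png",c["color"]); np.savez(f"{n}0.npz",**c)
    print(n,c["fov_y"],c["cx"],c["cy"],np.round(c["pose"],3))
print(robot.read_state())
E
```

```text
scene 49.09448634649436 317.2559754374343 238.55114516168845 [[-0.429  0.757 -0.492  1.207]
 [ 0.903  0.367 -0.223  0.268]
 [ 0.012 -0.54  -0.842  1.135]
 [ 0.     0.     0.     1.   ]]
side 48.31393895973105 325.6337723366119 236.77604707900366 [[-0.983 -0.117  0.138  0.433]
 [-0.181  0.626 -0.759  0.792]
 [ 0.003 -0.771 -0.637  0.768]
 [ 0.     0.     0.     1.   ]]
{'clock': 0.1, 'q': array([ 1.16640011e+00,  1.24406188e-01,  1.65152829e+00,  1.44158881e-05,
        1.36750659e+00, -8.26166357e-02]), 'qvel': array([ 0.00044085, -0.0022994 , -0.00391349, -0.0007918 , -0.00122624,
        0.00050952]), 'effort': array([ 5.51615231e-04, -4.18888128e+01, -3.61092889e+01,  7.77175999e-02,
        4.62832104e-02, -9.28565350e-05]), 'ee_pos': array([0.20537101, 0.61609217, 0.21353719]), 'tcp_rot': array([ 1.60197945e-01,  9.87084477e-01, -8.95242873e-04, -2.29683573e-04]), 'ft_force': array([ 0.21026098, -0.05274297, -0.4185225 ]), 'torque': array([-0.00764726, -0.02867498,  0.03467604]), 'grip_force': 0.0, 'grip_width': 0.094870485515812}
```

View pics/scene0.png

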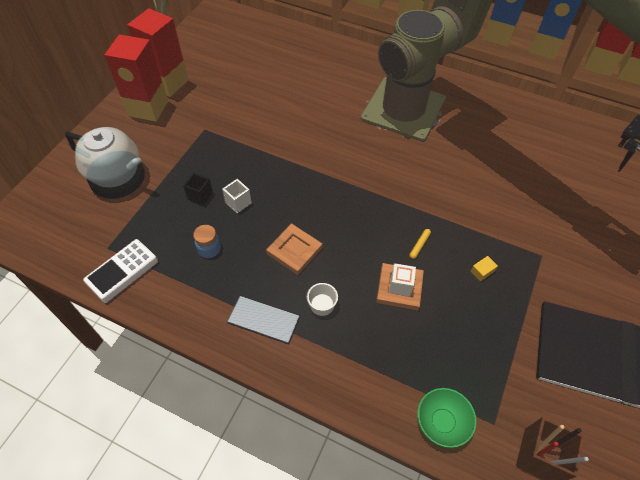

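View pics/side0.png

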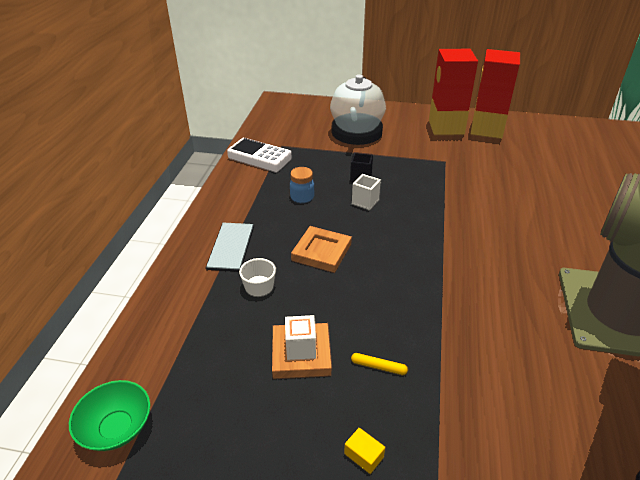

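The scene view shows the candidates for the cup: the white square cup, mouth up, at (237,195), the black look-alike at (199,190), the packed cup at (402,280) and the round teacup at (322,299). I choose (237,195). The empty cradle is at (295,248), and the side view shows the cup at (366,191) and the empty cradle at (322,249).

```bash
python3 - <<'E'
from h import *
S={n:dict(np.load(f"{n}0.npz")) for n in("scene","side")}
seed={"cup":dict(scene=(237,195),side=(366,191)),"cradle":dict(scene=(295,248),side=(322,249)),"black":dict(scene=(199,190),side=(361,165)),"jar":dict(scene=(207,241),side=(301,186)),"teacup":dict(scene=(322,299),side=(258,277)),"packed":dict(scene=(402,280),side=(300,340))}
for n,c in S.items():
    P=pts(c); v,u=np.mgrid[0:480,0:640]
    for k,s in seed.items():
        near=np.hypot(u-s[n][0],v-s[n][1])<45
        H={"cup":(.054,.068),"cradle":(.017,.027),"black":(.05,.068),"jar":(.05,.08),"teacup":(.038,.05),"packed":(.066,.08)}[k]
        b=c["color"].astype(int); hsv=cv2.cvtColor(c["color"],cv2.COLOR_BGR2HSV)
        m=near&(P[...,2]>H[0])&(P[...,2]<H[1])
        if k in("cup",): m&=(hsv[...,1]<60)&(hsv[...,2]>90)
        if k=="black": m&=hsv[...,2]<80
        if k=="cradle": m&=(hsv[...,1]>90)
        q=P[m]
        if len(q)<8: print(n,k,"few",len(q)); continue
        r=cv2.minAreaRect((q[:,:2]*1000).astype(np.float32))
        print(n,k,len(q),"z",np.round(np.median(q[:,2]),4),"c",np.round(r[0],1),"sz",np.round(r[1],1),"ang",round(r[2],1))
c=S["scene"]
cv2.imwrite("pics/crop.png",np.hstack([cv2.resize(S["scene"]["color"][160:230,180:260],None,fx=5,fy=5),cv2.resize(S["side"]["color"][145:215,330:410],None,fx=5,fy=5)]))
E
```

```text
scene cup 150 z 0.0578 c [ 530.5 -272.8] sz [55.3 52.8] ang 70.2
scene cradle 960 z 0.0209 c [600.6 -67.8] sz [102.6 102.6] ang 78.0
scene black 193 z 0.0565 c [ 556.2 -375.7] sz [52.3 52.8] ang 88.0
scene jar 377 z 0.0678 c [ 688.4 -265.9] sz [53.8 51.1] ang 33.7
scene teacup 200 z 0.0434 c [706.4  57.2] sz [71.1 70.3] ang 84.9
scene packed 434 z 0.0714 c [585.8 208.2] sz [53.6 50. ] ang 14.6
side cup 199 z 0.0597 c [ 530.5 -272.4] sz [55.2 53.9] ang 70.0
side cradle 1151 z 0.0229 c [599.4 -69.3] sz [106.1 102. ] ang 78.5
side black 202 z 0.0578 c [ 554.2 -374.7] sz [56.8 49.9] ang 89.2
side jar 349 z 0.0698 c [ 686.5 -266.4] sz [53.8 52.1] ang 88.8
side teacup 317 z 0.0441 c [704.2  57.2] sz [70.  71.9] ang 62.4
side packed 753 z 0.0732 c [583.7 208. ] sz [50.  53.2] ang 14.7
```

View pics/crop.png

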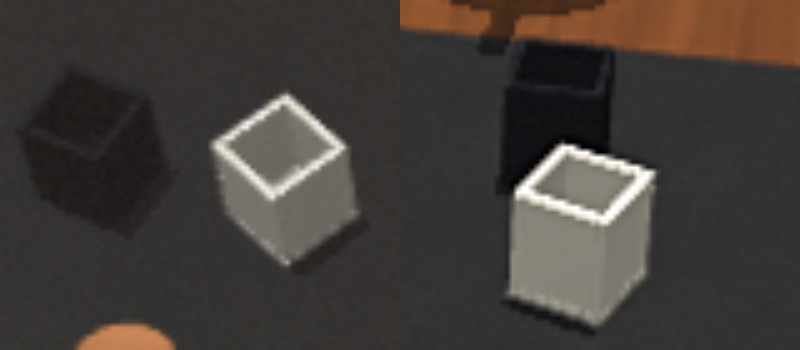

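Emit:
play_rows(
  commands=[
    [7.5,1.06,-3.6,0.3,0,0,0],
    [7.5,1.06,-3.6,0.3,0,0,0],
    [7.5,1.06,-3.6,0.3,0,0,0],
    [7.5,1.06,-3.6,0.3,0,0,0],
    [7.5,1.06,-3.6,0.3,0,0,0],
    [7.5,1.06,-3.6,0.3,0,0,0],
    [7.5,1.06,-3.6,0.3,0,0,0],
    [7.5,1.06,-3.6,0.3,0,0,0],
  ],
)

```text
clock: 0.77
ee_pos: [0.2902, 0.3268, 0.2382]
tcp_rot: [0.16, 0.987, -0.0, -0.0]
ft_force: [1.2, 0.7, 0.4]
grip_width: 0.0756
grip_force: 0.0
```

Emit:
play_rows(
  commands=[
    [7.5,1.06,-3.6,0,0,0,0],
    [7.5,1.06,-3.6,0,0,0,0],
    [7.5,1.06,-3.6,0,0,0,0],
    [7.5,1.06,-3.6,0,0,0,0],
    [7.5,1.06,-3.6,0,0,0,0],
    [7.5,1.06,-3.6,0,0,0,0],
    [7.5,1.06,-3.6,0,0,0,0],
    [7.5,1.06,-3.6,0,0,0,0],
  ],
)

```text
clock: 1.43
ee_pos: [0.375, 0.0388, 0.2384]
tcp_rot: [0.16, 0.987, 0.0, 0.0]
ft_force: [1.7, 1.8, 0.1]
grip_width: 0.0751
grip_force: 0.0
```

Emit:
play_rows(
  commands=[
    [7.5,1.06,-3.6,0,0,0,-0.014],
    [7.5,1.06,-3.6,0,0,0,-0.014],
    [7.5,1.06,-3.6,0,0,0,0],
    [7.5,1.06,-3.6,0,0,0,0],
    [7.5,1.06,-3.6,0,0,0,0],
    [7.5,1.06,-3.6,0,0,0,0],
    [7.5,1.06,-3.6,0,0,0,0],
    [7.5,1.06,-3.6,0,0,0,0],
  ],
)

```text
clock: 2.1
ee_pos: [0.4599, -0.2493, 0.2381]
tcp_rot: [0.174, 0.985, 0.0, -0.0]
ft_force: [0.6, 0.0, 0.5]
grip_width: 0.0749
grip_force: 0.0
```

Emit:
play_rows(
  commands=[
    [7.5,0,0,0,-0.0384,-0.1054,0],
    [7.5,0,0,0,-0.0384,-0.1054,0],
    [7.5,0,0,0,-0.0384,-0.1054,0],
    [7.5,0,0,0,-0.0384,-0.1054,0],
    [7.5,0,0,0,-0.0384,-0.1054,0],
    [7.5,0,0,0,-0.0384,-0.1054,0],
    [7.5,0,0,0,-0.0384,-0.1054,0],
    [7.5,0,0,0,0,0,0],
  ],
)

```text
clock: 2.77
ee_pos: [0.4563, -0.2449, 0.2309]
tcp_rot: [0.162, 0.911, -0.064, 0.374]
ft_force: [-0.2, 0.9, -2.8]
grip_width: 0.0753
grip_force: 0.0
```

```bash
cat >> h.py <<'E'
from scipy.spatial.transform import Rotation as R
def show():
    s=robot.read_state(); M=R.from_quat(s["tcp_rot"]).as_matrix()
    print("t",s["clock"],"tcp",np.round(s["ee_pos"]*1000,1),"y",np.round(M[:,1],3),"z",np.round(M[:,2],3),"q",np.round(s["q"],2),"w",round(s["grip_width"]*1000,1),"gf",s["grip_force"],"F",np.round(s["ft_force"],1))
    return s,M
def err(M,Md):
    print("rotvec needed",np.round(R.from_matrix(Md@M.T).as_rotvec(),4))
E
python3 - <<'E'
from h import *
s,M=show()
a=np.radians(-20);e=np.array([np.cos(a),np.sin(a),0]);t=np.array([-np.sin(a),np.cos(a),0]);z=(e-[0,0,1])/2**.5
err(M,np.stack([np.cross(t,z),t,z],1))
c=camera("wrist");cv2.imwrite("pics/w1.png",c["color"]);np.savez("w1.npz",**c)
P=pts(c);hsv=cv2.cvtColor(c["color"],cv2.COLOR_BGR2HSV)
m=(P[...,2]>.054)&(P[...,2]<.067)&(hsv[...,1]<60)&(hsv[...,2]>90)&(np.hypot(P[...,0]-.53,P[...,1]+.273)<.05)
r=cv2.minAreaRect((P[m][:,:2]*1000).astype(np.float32));print(m.sum(),np.median(P[m][:,2]),r)
E
```

```text
t 2.7667 tcp [ 456.3 -244.9  230.9] y [0.344 0.939 0.004] z [ 0.66  -0.239 -0.712] q [-0.76 -0.69  2.41  0.43  0.73 -2.19] w 75.3 gf 0.0 F [-0.2  0.9 -2.8]
rotvec needed [-0.006  -0.0053  0.0016]
1104 0.058837112382436954 ((529.7363891601562, -272.97467041015625), (50.02188491821289, 51.10756301879883), 69.43069458007812)
```

View pics/w1.png

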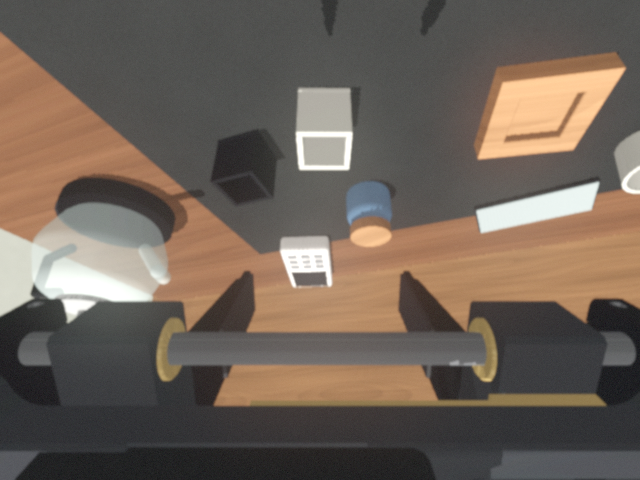

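The wrist view shows the white cup at (325,130), clear of the black one at (245,165). The fingers straddle it laterally, and its position agrees with the other two views: (530,-273) mm.

Emit:
play_rows(
  commands=[
    [7.5,0,0,-3.1,0,0,0],
    [7.5,0.1,-0.1,-3.1,0,0,0],
    [7.5,0.1,-0.1,-3.1,0,0,0],
    [7.5,0.1,0,-3.1,0,0,0],
    [7.5,0,0,0,0,0,0],
    [7.5,0,0,0,0,0,0],
  ],
)

```text
clock: 3.32
ee_pos: [0.4634, -0.2491, 0.1139]
tcp_rot: [0.161, 0.911, -0.065, 0.375]
ft_force: [-1.0, -0.2, 0.1]
grip_width: 0.0748
grip_force: 0.0
```

```bash
python3 - <<'E'
from h import *
show()
E
```

```text
t 3.3167 tcp [ 463.4 -249.1  113.9] y [0.342 0.94  0.002] z [ 0.662 -0.239 -0.71 ] q [-0.75 -0.5   2.51  0.65  0.48 -2.45] w 74.8 gf 0.0 F [-1.  -0.2  0.1]
```

Emit:
play_rows(
  commands=[
    [7.5,1.27,-0.45,-1.5,0,0,0],
    [7.5,1.27,-0.45,-1.5,0,0,0],
    [7.5,1.27,-0.45,-1.5,0,0,0],
    [7.5,0,0,0,0,0,0],
  ],
)

```text
clock: 3.65
ee_pos: [0.5037, -0.2639, 0.0707]
tcp_rot: [0.16, 0.91, -0.066, 0.377]
ft_force: [-1.0, 0.5, 0.1]
grip_width: 0.075
grip_force: 0.0
```

```bash
python3 - <<'E'
from h import *
show()
E
```

```text
t 3.65 tcp [ 503.7 -263.9   70.7] y [0.341 0.94  0.001] z [ 0.665 -0.24  -0.707] q [-0.71 -0.27  2.44  0.87  0.33 -2.67] w 75.0 gf 0.0 F [-1.   0.5  0.1]
```

Emit:
play_rows(
  commands=[
    [7.5,0,0,0,0.03,0.082,0],
    [7.5,0,0,0,0.03,0.082,0],
    [7.5,0,0,0,0.03,0.082,0],
    [7.5,0.8,-0.28,-1.2,0,0,0],
    [7.5,0.8,-0.28,-1.2,0,0,0],
    [7.5,0.8,-0.28,-1.2,0,0,0],
    [7.5,0.8,-0.28,-1.2,0,0,0],
    [7.5,0,0,0,0,0,0],
  ],
)

```text
clock: 4.32
ee_pos: [0.5361, -0.2735, 0.0234]
tcp_rot: [0.165, 0.945, -0.046, 0.277]
ft_force: [-0.4, 0.1, 0.5]
grip_width: 0.0749
grip_force: 0.0
```

```bash
python3 - <<'E'
from h import *
s,M=show()
a=np.radians(-20);e=np.array([np.cos(a),np.sin(a),0]);t=np.array([-np.sin(a),np.cos(a),0]);z=e*.5-np.array([0,0,.866])
err(M,np.stack([np.cross(t,z),t,z],1))
c=camera("wrist");T=np.array(c["pose"])
print("cam in tool",np.round(M.T@(T[:3,3]-s["ee_pos"])*1000))
E
```

```text
t 4.3167 tcp [ 536.1 -273.5   23.4] y [0.338 0.941 0.005] z [ 0.509 -0.178 -0.842] q [-0.64 -0.04  2.26  0.42  0.4  -2.21] w 74.9 gf 0.0 F [-0.4  0.1  0.5]
rotvec needed [ 0.0106  0.0454 -0.0042]
cam in tool [  78.    1. -170.]
```

Emit:
play_rows(
  commands=[
    [7.5,0,-0.15,-0.15,0.01,0.045,0],
    [7.5,0,0,0,0,0,0],
    [4,0,0,0,0,0,0],
    [4,0,0,0,0,0,0],
    [4,0,0,0,0,0,0],
    [4,0,0,0,0,0,0],
    [4,0,0,0,0,0,0],
    [4,0,0,0,0,0,0],
  ],
  squeeze=20,
)

```text
clock: 5.03
ee_pos: [0.5344, -0.274, 0.0204]
tcp_rot: [0.166, 0.952, -0.044, 0.255]
ft_force: [-1.7, 0.6, 3.0]
grip_width: 0.0498
grip_force: 20.0
```

Emit:
play_rows(
  commands=[
    [4,0,0,1,0,0,0],
    [4,0,0,2.5,0,0,0],
    [4,0,0,3,0,0,0],
    [4,0,0,3,0,0,0],
    [4,0,0,3,0,0,0],
    [4,0,0,2.5,0.02,0.053,0],
    [4,-0.5,1,0,0.038,0.105,0],
    [4,-0.5,1,0,0.038,0.105,0],
  ],
)

```text
clock: 5.7
ee_pos: [0.5244, -0.2546, 0.1741]
tcp_rot: [0.171, 0.978, -0.021, 0.119]
ft_force: [0.5, 0.1, -2.2]
grip_width: 0.0503
grip_force: 20.0
```

Emit:
play_rows(
  commands=[
    [4,-0.5,1,0,0.038,0.105,0],
    [4,-0.5,1,0,0.038,0.105,0],
    [4,-0.5,1,0,0.038,0.105,0],
    [4,-0.5,1,0,0.038,0.105,0],
    [4,0,1,0,0.038,0.105,0],
    [4,0,0.5,0,0.038,0.105,0],
    [4,0,0,0,0.038,0.105,0],
    [4,0,0,0,0.038,0.105,0],
  ],
)

```text
clock: 6.37
ee_pos: [0.5052, -0.1989, 0.1712]
tcp_rot: [0.163, 0.933, 0.056, -0.316]
ft_force: [-0.3, -0.3, -0.3]
grip_width: 0.0499
grip_force: 20.0
```

Emit:
play_rows(
  commands=[
    [4,0,0,0,0.038,0.105,0],
    [4,0,0,0,0.038,0.105,0],
    [4,0,0,0,0.038,0.105,0],
    [4,0,0,0,0,0,0],
    [4,0,0,0,0,0,0],
  ],
)

```text
clock: 6.78
ee_pos: [0.5042, -0.1988, 0.1678]
tcp_rot: [0.152, 0.867, 0.083, -0.466]
ft_force: [-1.3, 0.8, -0.1]
grip_width: 0.05
grip_force: 20.0
```

```bash
python3 - <<'E'
from h import *
s,M=show()
a=np.radians(-20);e=np.array([np.cos(a),np.sin(a),0]);t=np.array([-np.sin(a),np.cos(a),0]);z=-e*.866-np.array([0,0,.5])
err(M,np.stack([np.cross(t,z),t,z],1))
c=camera("side");np.savez("side1.npz",**c)
d=camera("scene");np.savez("scene1.npz",**d)
cv2.imwrite("pics/lift.png",np.hstack([cv2.resize(c["color"][100:300,260:460],(400,400)),cv2.resize(d["color"][100:300,150:350],(400,400))]))
E
```

```text
t 6.7833 tcp [ 504.2 -198.8  167.8] y [0.341 0.94  0.002] z [-0.784  0.286 -0.551] q [-0.44  0.55  1.42 -0.09  2.15 -1.67] w 50.0 gf 19.994107852689922 F [-1.3  0.8 -0.1]
rotvec needed [ 0.0184  0.0572 -0.0008]
```

View pics/lift.png

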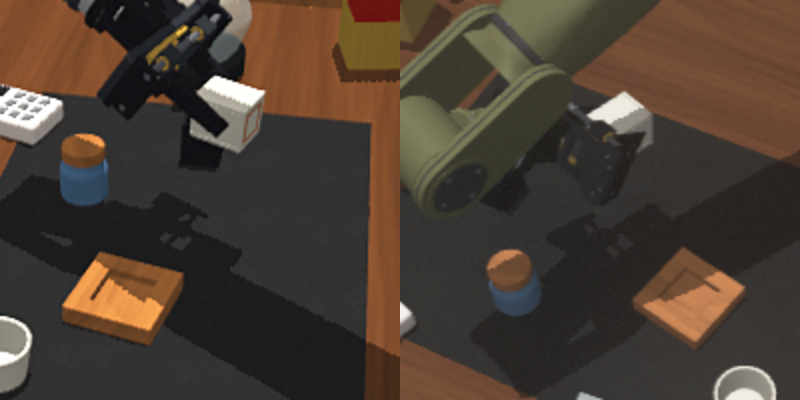

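The picture shows the cup held on its side, base mark facing inward and mouth outward. It is clear of the jar and the cradle.

Emit:
play_rows(
  commands=[
    [4,0,0,0,0.018,0.057,0],
    [4,0,0,-2,0,0,0],
    [4,0,0,-3.5,0,0,0],
    [4,0,0,-3.5,0,0,0],
    [4,0,0,-2.5,0,0,0],
    [4,0,0,-1.5,0,0,0],
    [4,0,0,0,0,0,0],
    [4,0,0,0,0,0,0],
  ],
)

```text
clock: 7.55
ee_pos: [0.5048, -0.1991, 0.0418]
tcp_rot: [0.15, 0.854, 0.086, -0.491]
ft_force: [-0.6, -0.6, -0.9]
grip_width: 0.0502
grip_force: 20.0
```

```bash
python3 - <<'E'
from h import *
s,M=show()
a=np.radians(-20);e=np.array([np.cos(a),np.sin(a),0]);t=np.array([-np.sin(a),np.cos(a),0]);z=-e*.866-np.array([0,0,.5])
err(M,np.stack([np.cross(t,z),t,z],1))
E
```

```text
t 7.55 tcp [ 504.8 -199.1   41.8] y [ 0.341  0.94  -0.   ] z [-0.812  0.295 -0.503] q [-0.43  0.73  1.42 -0.08  2.03 -1.65] w 50.2 gf 19.993998322170228 F [-0.6 -0.6 -0.9]
rotvec needed [ 0.0017  0.0034 -0.0008]
```

Emit:
play_rows(
  commands=[
    [4,0,0,-0.8,0,0,0],
    [4,0,0,-0.6,0,0,0],
    [4,0,0,-0.3,0,0,0],
    [4,0,0,0,0,0,0],
    [4,0,0,0,0,0,0],
  ],
)

```text
clock: 7.97
ee_pos: [0.5045, -0.199, 0.0233]
tcp_rot: [0.15, 0.854, 0.086, -0.491]
ft_force: [0.0, -0.1, -0.3]
grip_width: 0.05
grip_force: 20.0
```

Emit:
play_rows(
  commands=[
    [4,0,0,-0.15,0,0,0],
    [4,0,0,0,0,0,0],
    [4,0,0,-0.15,0,0,0],
    [4,0,0,0,0,0,0],
  ],
)

```text
clock: 8.3
ee_pos: [0.5047, -0.199, 0.0214]
tcp_rot: [0.15, 0.853, 0.087, -0.492]
ft_force: [-0.0, 0.4, 4.3]
grip_width: 0.0499
grip_force: 20.0
```

Emit:
play_rows(
  commands=[
    [4,0,0,-0.08,0,0,0],
    [4,0,0,0,0,0,0],
    [6,0,0,0,0,0,0],
    [6.5,0,0,0,0,0,0],
    [7.5,0,0,0,0,0,0],
    [7.5,0,0,0,0,0,0],
    [7.5,0,0,0,0,0,0],
  ],
)

```text
clock: 8.88
ee_pos: [0.5043, -0.1989, 0.019]
tcp_rot: [0.15, 0.853, 0.086, -0.492]
ft_force: [0.6, 0.0, -0.5]
grip_width: 0.0736
grip_force: 0.0
```

Emit:
play_rows(
  commands=[
    [7.5,1.2,-0.43,0.73,0,0,0],
    [7.5,1.6,-0.6,1.0,0,0,0],
    [7.5,1.6,-0.6,1.0,0,0,0],
    [7.5,1.6,-0.6,1.0,0,0,0],
    [7.5,0,0,3,0,0,0],
    [7.5,0,0,3,0,0,0],
    [7.5,0,0,3,0,0,0],
    [7.5,0,0,1,0,0,0],
  ],
)

```text
clock: 9.55
ee_pos: [0.566, -0.2219, 0.1613]
tcp_rot: [0.151, 0.855, 0.086, -0.489]
ft_force: [-0.3, -1.4, 0.6]
grip_width: 0.0748
grip_force: 0.0
```

Emit:
play_rows(
  commands=[
    [7.5,-0.7,0.25,0,-0.038,-0.105,0],
    [7.5,-0.7,0.25,0,-0.038,-0.105,0],
    [7.5,-0.7,0.25,0,-0.038,-0.105,0],
    [7.5,-0.7,0.25,0,-0.038,-0.105,0],
    [7.5,-0.7,0.25,0,-0.038,-0.105,0],
    [7.5,-0.7,0.25,0,-0.038,-0.105,0],
    [7.5,-0.7,0.25,0,-0.038,-0.105,0],
    [7.5,-0.7,0.25,0,-0.038,-0.105,0],
  ],
)

```text
clock: 10.22
ee_pos: [0.5084, -0.2012, 0.1566]
tcp_rot: [0.173, 0.982, 0.013, -0.071]
ft_force: [-0.5, 0.4, -0.3]
grip_width: 0.0752
grip_force: 0.0
```

Emit:
play_rows(
  commands=[
    [7.5,-0.7,0.25,0,-0.038,-0.105,0],
    [7.5,-0.7,0.25,0,-0.038,-0.105,0],
    [7.5,-0.7,0.25,0,-0.038,-0.105,0],
    [7.5,-0.7,0.25,0,-0.038,-0.105,0],
    [7.5,-0.7,0.25,0,-0.038,-0.105,0],
    [7.5,-0.7,0.25,0,-0.038,-0.105,0],
    [7.5,0,0,0,0,0,0],
    [7.5,0,0,0,0,0,0],
  ],
)

```text
clock: 10.88
ee_pos: [0.4645, -0.1853, 0.1544]
tcp_rot: [0.168, 0.952, -0.043, 0.251]
ft_force: [-0.0, -0.2, 1.0]
grip_width: 0.075
grip_force: 0.0
```

```bash
cat > m.py <<'E'
from h import *
s,M=show()
a=np.radians(-20);e=np.array([np.cos(a),np.sin(a),0]);t=np.array([-np.sin(a),np.cos(a),0]);z=e*.5-np.array([0,0,.866])
err(M,np.stack([np.cross(t,z),t,z],1))
ims=[]
for n in("wrist","side","scene"):
    c=camera(n);ims.append(c["color"]);P=pts(c);hsv=cv2.cvtColor(c["color"],cv2.COLOR_BGR2HSV)
    for nm,lo,hi,x,y,rr in(("cup",.044,.056,.51,-.2,.08),("cradle",.017,.027,.6,-.0685,.08)):
        m=(P[...,2]>lo)&(P[...,2]<hi)&(np.hypot(P[...,0]-x,P[...,1]-y)<rr)
        m&=((hsv[...,1]<60)&(hsv[...,2]>80)) if nm=="cup" else (hsv[...,1]>80)
        if m.sum()<10: print(n,nm,"few");continue
        r=cv2.minAreaRect((P[m][:,:2]*1000).astype(np.float32));print(n,nm,m.sum(),np.median(P[m][:,2]),np.round(np.array(r[0]+r[1]+(r[2],)),1))
cv2.imwrite("pics/lay.png",np.hstack([cv2.resize(i,(400,300)) for i in ims[:2]]))
E
python3 m.py
```

```text
t 10.8833 tcp [ 464.5 -185.3  154.4] y [0.341 0.94  0.001] z [ 0.464 -0.167 -0.87 ] q [-0.54 -0.53  2.37  0.14  0.8  -1.84] w 75.0 gf 0.0 F [-0.  -0.2  1. ]
rotvec needed [-0.0042 -0.0074 -0.0009]
wrist cup 3443 0.04939087089705041 [ 512.8 -201.1   50.    61.    70. ]
wrist cradle 6199 0.021201588182569703 [600.1 -69.1 100.7 103.3  78.1]
side cup 413 0.051013293976292284 [ 512.6 -201.4   57.    62.9   68.5]
side cradle 1151 0.02288100210064592 [599.4 -68.9 106.6 101.6  78.4]
scene cup 373 0.04858230994772561 [ 513.5 -201.4   52.8   62.3   70.9]
scene cradle 955 0.021072082380112933 [601.6 -68.6 102.1 103.2  78.2]
```

View pics/lay.png

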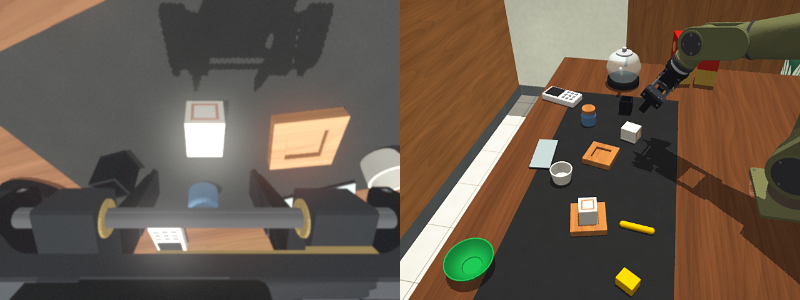

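The left panel (wrist view) shows the cup lying flat at panel pixel (205,130) with its base mark toward the robot. The right panel (side view) confirms it, and all three cameras agree on its position.

Emit:
play_rows(
  commands=[
    [7.5,0.8,-0.27,-1.2,-0.004,-0.007,0],
    [7.5,0.8,-0.27,-2.2,0,0,0],
    [7.5,0.8,-0.27,-2.5,0,0,0],
    [7.5,0.8,-0.27,-2.5,0,0,0],
    [7.5,0.8,-0.27,-2.5,0,0,0],
    [7.5,0.8,-0.27,-2,0,0,0],
    [7.5,0,0,0,0,0,0],
    [7.5,0,0,0,0,0,0],
  ],
)

```text
clock: 11.7
ee_pos: [0.5155, -0.2028, 0.0267]
tcp_rot: [0.167, 0.951, -0.045, 0.255]
ft_force: [-0.4, 0.1, 0.4]
grip_width: 0.0752
grip_force: 0.0
```

```bash
python3 - <<'E'
from h import *
s,M=show()
a=np.radians(-20);e=np.array([np.cos(a),np.sin(a),0]);t=np.array([-np.sin(a),np.cos(a),0]);z=e*.5-np.array([0,0,.866])
err(M,np.stack([np.cross(t,z),t,z],1))
E
```

```text
t 11.7 tcp [ 515.5 -202.8   26.7] y [0.34 0.94 0.  ] z [ 0.47  -0.17  -0.866] q [-0.52 -0.16  2.35  0.2   0.44 -1.9 ] w 75.2 gf 0.0 F [-0.4  0.1  0.4]
rotvec needed [-0.0003 -0.0004 -0.0021]
```

Emit:
play_rows(
  commands=[
    [7.5,-0.15,0.1,-0.6,0,0,0],
    [7.5,-0.1,0.05,-0.6,0,0,0],
    [7.5,0,0,0,0,0,0],
    [4,0,0,0,0,0,0],
    [4,0,0,0,0,0,0],
    [4,0,0,0,0,0,0],
    [4,0,0,0,0,0,0],
    [4,0,0,0,0,0,0],
  ],
  squeeze=20,
)

```text
clock: 12.37
ee_pos: [0.5122, -0.2011, 0.0163]
tcp_rot: [0.167, 0.951, -0.045, 0.257]
ft_force: [-2.4, 0.6, 4.2]
grip_width: 0.0502
grip_force: 20.0
```

```bash
python3 - <<'E'
from h import *
s,M=show()
c=np.array([.5128,-.2012,.025]); o=M.T@(c-s["ee_pos"]); ca=M.T@np.array([np.cos(np.radians(-20)),np.sin(np.radians(-20)),0])
print("cup in tool",np.round(o*1000,1),ca); np.savez("g.npz",o=o,ca=ca)
E
```

```text
t 12.3667 tcp [ 512.2 -201.1   16.3] y [ 0.34   0.94  -0.001] z [ 0.473 -0.172 -0.864] q [-0.52 -0.14  2.36  0.21  0.41 -1.91] w 50.2 gf 19.998661391437054 F [-2.4  0.6  4.2]
cup in tool [-4.9  0.1 -7.2] [-0.86410114 -0.00166538  0.50331545]
```

Emit:
play_rows(
  commands=[
    [4,0,0,1,0,0,0],
    [4,0,0,2.5,0,0,0],
    [4,0,0,3,0,0,0],
    [4,0,0,3,0,0,0],
    [4,0,0,3,0,0,0],
    [4,0,0,2.5,0.02,0.053,0],
    [4,0.55,0.95,0.5,0.038,0.105,0],
    [4,0.55,0.95,0,0.038,0.105,0],
  ],
)

```text
clock: 13.03
ee_pos: [0.5237, -0.1828, 0.1759]
tcp_rot: [0.172, 0.977, -0.022, 0.122]
ft_force: [-0.1, 0.1, -1.6]
grip_width: 0.0498
grip_force: 20.0
```

Emit:
play_rows(
  commands=[
    [4,0.55,0.95,0,0.038,0.105,0],
    [4,0.55,0.95,0,0.038,0.105,0],
    [4,0.55,0.95,0,0.038,0.105,0],
    [4,0.55,0.95,0,0.038,0.105,0],
    [4,0.55,0.95,0,0.038,0.105,0],
    [4,0.55,0.95,0,0.038,0.105,0],
    [4,0.55,0.95,0,0.038,0.105,0],
    [4,0.55,0.95,0,0.038,0.105,0],
  ],
)

```text
clock: 13.7
ee_pos: [0.568, -0.1058, 0.1719]
tcp_rot: [0.164, 0.933, 0.055, -0.314]
ft_force: [-0.2, -1.0, -0.6]
grip_width: 0.0501
grip_force: 20.0
```

Emit:
play_rows(
  commands=[
    [4,0.55,0.95,0,0.038,0.105,0],
    [4,0.55,0.95,0,0.038,0.105,0],
    [4,0.55,0.95,0,0.038,0.105,0],
    [4,0.55,0.95,0,0.038,0.105,0],
    [4,0,0,0,0,0,0.07],
    [4,0,0,0,0,0,0.073],
    [4,0,0,0,0,0,0],
    [4,0,0,0,0,0,0],
  ],
)

```text
clock: 14.37
ee_pos: [0.5893, -0.0673, 0.1708]
tcp_rot: [0.088, 0.85, 0.053, -0.517]
ft_force: [1.0, -0.8, -1.2]
grip_width: 0.0494
grip_force: 20.0
```

```bash
cat > p.py <<'E'
from h import *
s,M=show(); g=np.load("g.npz")
mz=M@g["ca"]; c=s["ee_pos"]+M@g["o"]
print("mouth dir",np.round(mz,4),"centre",np.round(c*1000,1))
a=np.radians(-11.8);t=np.array([-np.sin(a),np.cos(a),0])
# desired tool: mouth straight down, y along t
src=np.stack([mz,M[:,1]]);dst=np.stack([[0,0,-1],t]);r,_=R.align_vectors(dst,src)
print("rotvec",np.round(r.as_rotvec(),4)); c2=s["ee_pos"]+r.apply(M@g["o"])
print("shift after turn (cm)",np.round((np.array([.6002,-.069,.042])-c2)*100,2))
P0=None
for n in("side","scene"):
    c=camera(n);P=pts(c);hsv=cv2.cvtColor(c["color"],cv2.COLOR_BGR2HSV)
    zt=c2[2]+.03
    m=(abs(P[...,2]-zt)<.006)&(np.hypot(P[...,0]-c2[0],P[...,1]-c2[1])<.045)
    q=P[m]
    if len(q)>20:
        rr=cv2.minAreaRect((q[:,:2]*1000).astype(np.float32));print(n,len(q),np.median(q[:,2]),np.round(rr[0]+rr[1]+(rr[2],),1))
    np.savez(n+"2.npz",**c)
    cv2.imwrite(f"pics/p_{n}.png",c["color"])
E
python3 p.py
```

```text
t 14.3667 tcp [589.3 -67.3 170.8] y [ 0.203  0.979 -0.001] z [-0.869  0.18  -0.46 ] q [-0.2   0.71  1.23  0.    2.29 -1.57] w 49.4 gf 19.998677652329206 F [ 1.  -0.8 -1.2]
mouth dir [-0.0487  0.0075 -0.9988] centre [597.8 -68.9 169.8]
rotvec [-0.0083 -0.0486 -0.0011]
shift after turn (cm) [ 2.300e-01 -1.000e-02 -1.282e+01]
side 541 0.19948477603363413 [601.4 -71.4  73.1  62.2  83.8]
scene 459 0.1977777306602816 [599.8 -65.7  65.8  54.   74.3]
```

Emit:
play_rows(
  commands=[
    [4,0.2,0,-1,-0.008,-0.049,0],
    [4,0,0,-2.5,0,0,0],
    [4,0,0,-3,0,0,0],
    [4,0,0,-2,0,0,0],
    [4,0,0,-1,0,0,0],
    [4,0,0,0,0,0,0],
    [4,0,0,0,0,0,0],
  ],
)

```text
clock: 15.05
ee_pos: [0.5907, -0.0682, 0.0759]
tcp_rot: [0.088, 0.862, 0.052, -0.496]
ft_force: [0.2, -1.0, -0.7]
grip_width: 0.05
grip_force: 20.0
```

```bash
sed -i 's/    q=P\[m\]/    q=P[m\&(hsv[...,2]>120)\&(hsv[...,1]<150)]/' p.py; cat >> p.py <<'E'
cv2.imwrite("pics/pl.png",np.hstack([cv2.resize(np.load("side2.npz")["color"][180:300,260:380],(400,400)),cv2.resize(np.load("scene2.npz")["color"][180:300,235:355],(400,400))]))
E
python3 p.py
```

```text
t 15.05 tcp [590.7 -68.2  75.9] y [0.204 0.979 0.002] z [-0.847  0.177 -0.502] q [-0.21  0.79  1.26  0.    2.14 -1.57] w 50.0 gf 19.998663291335106 F [ 0.2 -1.  -0.7]
mouth dir [-1.9e-03  7.0e-04 -1.0e+00] centre [599.3 -69.9  75.3]
rotvec [-0.0015 -0.0017 -0.0006]
shift after turn (cm) [ 0.09  0.09 -3.33]
side 377 0.10502469590559871 [598.3 -69.7  55.9  52.1  77.8]
scene 358 0.10418542183723245 [600.7 -70.2  52.2  53.9  74.4]
```

View pics/pl.png

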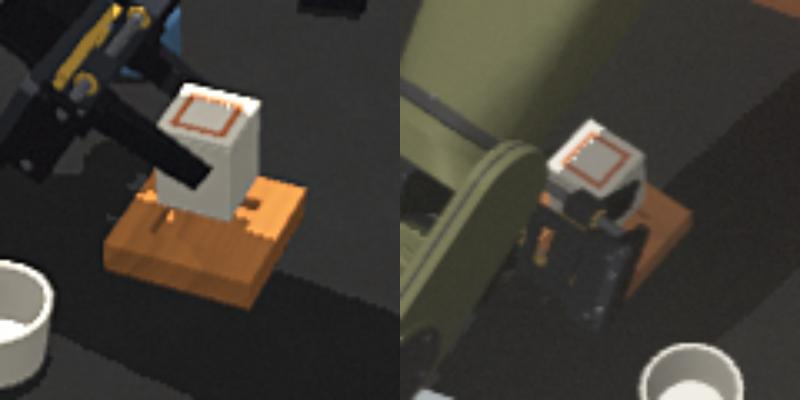

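The cup is upside down over the cradle, square with it, and needs about 1 mm of correction in x and y.

Emit:
play_rows(
  commands=[
    [4,0.08,0.09,-0.8,0,0,0],
    [4,0,0,-0.8,0,0,0],
    [4,0,0,-0.4,0,0,0],
    [4,0,0,0,0,0,0],
    [4,0,0,0,0,0,0],
  ],
)

```text
clock: 15.57
ee_pos: [0.5914, -0.0669, 0.0551]
tcp_rot: [0.088, 0.862, 0.052, -0.497]
ft_force: [0.2, -0.2, -1.4]
grip_width: 0.05
grip_force: 20.0
```

Emit:
play_rows(
  commands=[
    [4,0,0,-0.2,0,0,0],
    [4,0,0,-0.2,0,0,0],
    [4,0,0,-0.2,0,0,0],
    [4,0,0,0,0,0,0],
    [4,0,0,0,0,0,0],
  ],
)

```text
clock: 15.98
ee_pos: [0.5917, -0.067, 0.0496]
tcp_rot: [0.088, 0.862, 0.052, -0.496]
ft_force: [-0.2, -0.1, -1.0]
grip_width: 0.0499
grip_force: 20.0
```

Emit:
play_rows(
  commands=[
    [4,0,0,-0.2,0,0,0],
    [4,0,0,-0.2,0,0,0],
    [4,0,0,0,0,0,0],
    [4,0,0,0,0,0,0],
  ],
)

```text
clock: 16.32
ee_pos: [0.5916, -0.067, 0.0455]
tcp_rot: [0.088, 0.862, 0.052, -0.496]
ft_force: [0.4, 0.3, -2.2]
grip_width: 0.0499
grip_force: 20.0
```

```bash
python3 p.py
```

```text
t 16.3167 tcp [591.6 -67.   45.5] y [0.203 0.979 0.002] z [-0.846  0.177 -0.502] q [-0.2   0.82  1.26  0.    2.1  -1.57] w 49.9 gf 19.998721964657307 F [ 0.4  0.3 -2.2]
mouth dir [-1.e-03  6.e-04 -1.e+00] centre [600.2 -68.7  44.9]
rotvec [-0.0014 -0.0008 -0.0014]
shift after turn (cm) [ 0.   -0.03 -0.29]
side 372 0.07457160488421327 [599.3 -66.6  57.   51.2  78.7]
scene 344 0.07282393265334564 [600.6 -68.2  50.4  51.9  77.2]
```

Inside the pocket with no contact; about 3 mm remain.

Emit:
play_rows(
  commands=[
    [4,0,0,-0.12,0,0,0],
    [4,0,0,0,0,0,0],
    [4,0,0,-0.1,0,0,0],
    [4,0,0,0,0,0,0],
  ],
)

```text
clock: 16.75
ee_pos: [0.5919, -0.0671, 0.044]
tcp_rot: [0.088, 0.862, 0.052, -0.496]
ft_force: [-0.6, 0.0, 1.0]
grip_width: 0.05
grip_force: 20.0
```

Emit:
play_rows(
  commands=[
    [4,0,0,-0.08,0,0,0],
    [4,0,0,0,0,0,0],
    [4,0,0,0,0,0,0],
  ],
)

```text
clock: 17.0
ee_pos: [0.5919, -0.067, 0.044]
tcp_rot: [0.088, 0.862, 0.052, -0.496]
ft_force: [-0.7, 0.3, 5.2]
grip_width: 0.0499
grip_force: 20.0
```

Emit:
play_rows(
  commands=[
    [5.3,0,0,0,0,0,0],
    [5.6,0,0,0,0,0,0],
    [6.5,0,0,0,0,0,0],
    [7.0,0,0,0,0,0,0],
    [7.0,0,0,0,0,0,0],
    [7.0,0,0,0,0,0,0],
  ],
)

```text
clock: 17.5
ee_pos: [0.5917, -0.067, 0.0424]
tcp_rot: [0.088, 0.862, 0.052, -0.496]
ft_force: [-0.3, -0.7, -0.0]
grip_width: 0.0694
grip_force: 0.0
```

Emit:
play_rows(
  commands=[
    [7,1.2,-0.25,0.8,0,0,0],
    [7,1.7,-0.35,1.2,0,0,0],
    [7,1.7,-0.35,1.2,0,0,0],
    [7,1.7,-0.35,1.2,0,0,0],
    [7,1,-0.2,3,0,0,0],
    [7,0,0,3,0,0,0],
    [7,0,0,3,0,0,0],
    [7,0,0,0,0,0,0],
  ],
)

```text
clock: 18.17
ee_pos: [0.6671, -0.0825, 0.1842]
tcp_rot: [0.088, 0.865, 0.051, -0.491]
ft_force: [0.3, -0.2, 2.0]
grip_width: 0.0704
grip_force: 0.0
```

```bash
cat > v.py <<'E'
from h import *
show()
for n in("side","scene"):
    c=camera(n);P=pts(c);hsv=cv2.cvtColor(c["color"],cv2.COLOR_BGR2HSV)
    for x,y in((.6,-.069),(.585,.208)):
        m=(P[...,2]>.055)&(np.hypot(P[...,0]-x,P[...,1]-y)<.04)&(hsv[...,2]>120); m&=P[...,2]>.067
        q=P[m]
        if len(q)<20: print(n,"few");continue
        A=np.c_[q[:,:2]-q[:,:2].mean(0),np.ones(len(q))];k=np.linalg.lstsq(A,q[:,2],rcond=None)[0]
        rr=cv2.minAreaRect((q[:,:2]*1000).astype(np.float32));print(n,len(q),np.round(k,4),np.round(rr[0]+rr[1]+(rr[2],),1))
    np.savez(n+"3.npz",**c)
cv2.imwrite("pics/fin.png",np.hstack([cv2.resize(np.load("side3.npz")["color"][180:380,220:420],(400,400)),cv2.resize(np.load("scene3.npz")["color"][160:360,230:430],(400,400))]))
E
python3 v.py
```

```text
t 18.1667 tcp [667.1 -82.5 184.2] y [0.203 0.979 0.002] z [-0.841  0.175 -0.512] q [-0.2   0.84  0.98  0.    2.36 -1.57] w 70.4 gf 0.0 F [ 0.3 -0.2  2. ]
side 813 [ 0.1101 -0.0505  0.2673] [599.1 -68.2  77.8  76.3  36.6]
side 736 [ 0.0072 -0.0201  0.073 ] [584.  207.4  50.5  54.8  16.2]
scene 1770 [-0.1686 -0.4601  0.4046] [599.8 -69.4  78.2  79.3  50.4]
scene 428 [0.0096 0.0012 0.0714] [585.9 208.4  55.6  50.4  14.8]
```

View pics/fin.png

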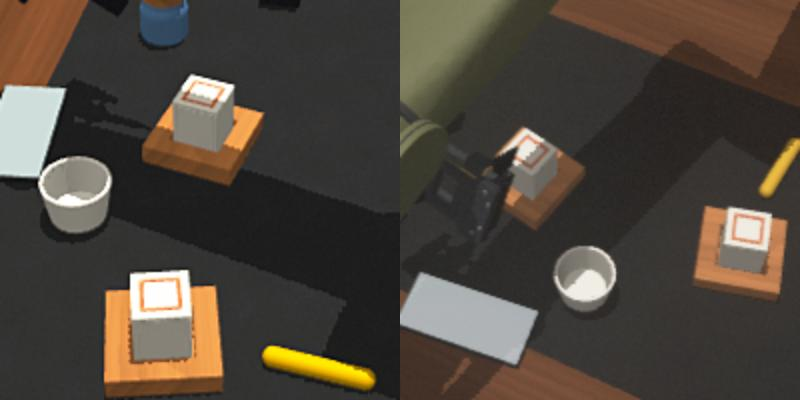

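The picture shows the cup seated in its cradle, looking the same as the packed one (at (205,115) in the left panel, (530,160) in the right). One numeric check of its top with the arm excluded, then I hand in.

```bash
sed -i 's/m&=P\[...,2\]>.067/m\&=(P[...,2]>.067)\&(P[...,2]<.085)/' v.py; python3 v.py
```

```text
t 18.2667 tcp [665.6 -82.2 178.5] y [0.203 0.979 0.002] z [-0.844  0.176 -0.507] q [-0.2   0.84  0.98  0.    2.35 -1.57] w 69.7 gf 0.0 F [ 0.3 -0.9  0.2]
side 431 [ 0.0079 -0.0281  0.0727] [599.  -67.5  55.6  50.6  78.2]
side 728 [ 0.0029 -0.0193  0.073 ] [584.  207.1  50.   53.4  14.7]
scene 314 [-0.0045  0.0056  0.0712] [600.5 -68.4  52.1  51.3  78. ]
scene 423 [-0.0001  0.0032  0.0714] [586.3 208.3  52.6  49.9  14.1]
```

Its top height matches the packed cup's in both views, and it is level and centred.

```bash
python3 -c "
from rig import robot
print(robot.hand_in())"
```

```text
the job is handed in; nothing more can be done
None
```

The cup is turned over and stands mouth-down in the empty cradle's pocket, level and centred, its top at the same height as the packed cup's; the job is handed in, but no verdict came back.

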